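# Cock the bench kicker, load a carton and trip it into the tray

## Task

Ready the spring kicker and use it: draw its arm back by the upright handle, gently, just until the sear catches and holds it - the catch is clamped at a different place each time, so feel for it and do not crush the rubber buffer behind it. Then set the smallest carton flat on the dark seat patch of the deck, let go of it, and press the trigger so that the arm kicks the carton into the steel tray. Leave everything else on the bench where it is.

Things in the scene. Friction and masses are not known exactly. Their poses are not given: they have to be found in the camera images.
- kicker_base: Bench kicker, bolted down, nowhere over 88 mm high: a dark steel plate with (own frame) an aluminium deck (top 24 mm up, x -34..63, y -50..26 mm), a pivot post at x=90 y=0 mm, a steel tray on the -y side, a rail with sear and trigger on the +y side. Origin on the bench, z up; at yaw 0 x points away from the robot. Place and yaw (within 0.2 rad) vary.
- pivot (a point): The axis of the kicker arm's upright hinge (post 12 mm thick, top 58 mm above the bench, hub 30 mm across); this point is 66 mm above the bench, at the height of the handle point.
- handle (a point): Middle of the gripping part of the arm's upright handle: a round black post 16 mm thick, 165 mm from the pivot axis, free from 46 to 88 mm above the bench; this point is 66 mm above the bench and moves with the arm.
- kicker_arm (a joint): Swing of the grey kicker arm (bar 12 mm wide, 30 to 46 mm above the bench, reaching 175 mm from the pivot), rad: 0 at rest, leaning over the tray; grows as it is drawn back towards the rail (clockwise from above); 1.45 at most. A damped spring drives it back to 0: 0.35 N m at 0 plus 0.40 N m per rad (some 5 N at the handle when cocked). It cannot stay back unless the sear holds it.
- catch_mid (a point): Middle of the stretch in which the sear may be clamped on its rail, 120 mm from the pivot axis, 36 mm above the bench; fixed to the base, it does not show where the sear is. The sear is a steel ramp, pressed down as the arm rides over it on a roller (1 to 2 N more at the handle, over the last 20 mm there); the push then drops as it snaps up behind the arm and holds it, anywhere from 0.97 to 1.33 rad.
- buffer (a joint): Compression (m) of the round rubber buffer behind the catch, which moves along the rail with it: 0 free, grows as the arm presses it, 4 N per mm, at 120 mm from the pivot axis. The arm meets it about 1.2 mm (there; 1.7 mm at the handle) after being caught. Over 3 mm (12 N on it, felt as some 9 N on top of the spring at the handle) it is damaged.
- trigger_top (a point): Middle of the top of the trigger, a round black push button 28 mm across on a grey block at the end of the rail away from the tray; its top is 58 mm above the bench when up. Pressed straight down 16 mm at most, 2 to 4 N; the button also dips by itself while the arm rides over the sear.
- trigger (a joint): Travel of the trigger, in m: 0 up, 0.016 fully down. The sear goes down with it and lets the arm go after 7 to 10 mm.
- seat (a point): Centre of the dark seat patch (54 x 64 mm, x by y) on the deck's top, 24 mm above the bench; axes as kicker_base. The arm at rest lies across its tray side; the cocked arm leaves it free by 15 mm or more beside a carton lying square on the patch. The hub begins 74 mm from the patch centre, in +x.
- small_carton: The smallest carton on the bench, plain red, 50 x 60 x 30 mm (own x, y, z), about 0.09 kg; origin at the centre of its underside. It starts on the bench on the robot's left. Placed on the seat with its 60 mm side along the seat's y it fits the patch and can be held across its 50 mm side.
- tray: Steel tray fixed to the kicker on its -y side: 185 x 150 mm (x, y), floor 4 mm, 4 mm walls 40 mm high on three sides, open towards the deck. Origin at the centre of its underside; axes as kicker_base.
- tape: Roll of clear tape lying flat, 96 mm across, 48 mm high, origin at the centre of its underside; bystander.
- notes: Yellow note pad, 76 x 76 x 14 mm, origin at the centre of its underside; bystander.
- brown_box: Brown cardboard carton, 95 x 62 x 48 mm, origin at the centre of its underside; bystander.
- marker: Black-capped marker lying near the front edge, 134 x 18 x 19 mm, origin at the centre of its underside; bystander.
- roll: White paper roll lying flat at the right edge of the bench, 96 mm across, 50 mm high, origin at the centre of its underside; bystander.
Things that resemble listed ones, but are neither listed nor needed, are in the scene too. Several things have the shape of the small_carton; the one meant has the colours described above.

How it is judged:
By the outcome, as a careful person would: the job done as asked, in the order asked, and still so for the second after the job is handed in, with the robot touching nothing.
It also fails if it takes over 72 s, if anything falls off the work surface, if the arm or the gripper's body presses on something with over 40 N, if the wrist force passes 120 N, or if a joint passes its speed limit or range.

## Robot

A 6-joint arm with a two-finger parallel gripper is mounted at the origin on a cart in front of the work surface, level with it; the furniture and walls round the work are solid. World frame = base frame: x ahead of the robot, y to its left, z up, the work surface at z = 0. Lengths are in m, angles in rad, forces in N, time in s.
With the tool pointing down it reaches from about 0.375 to 0.9 m from the base axis. Payload 3.1 kg.
Tool frame: the origin (TCP) lies on the centre line of the jaws, within the pads' length; the fingertips stand robot.tip_reach ahead of it and the grasp point (between the pads) lies 8 mm behind it (robot.tip_reach is the distance from the TCP to the fingertips, in m); z points along the fingers, y is the line along which they close (so a half turn about z gives the same grasp; the last joint's range is limited). The gripper opens to 87 mm and grips with 3 to 60 N. Pads are 19 mm wide; open, the fingers measure 117 mm over their backs; the gripper's body (75 mm by 190 mm) begins 51 mm behind the grasp point.
Start: joints at [-1.385, 0.527, 1.433, -0, 1.181, -0.178], TCP at [0.223, -0.584, 0.234] pointing down, gripper open.
Joint ranges: [-3.08, 3.08], [-0.75, 2.2], [0.22, 2.44], [-1.43, 4.57], [0, 2.65], [-2.85, 2.85]. Speed limits (rad/s): [2.79, 2.79, 3.14, 3.14, 3.14, 3.14].

## Interface

Orientations are given as a unit quaternion [x, y, z, w].
In Python, from rig import robot gives the robot as it stands.
- The arm moves only by the tool jog_arm, never from a script. Its argument "motion" is one flat list of numbers, 7 for each row, row after row: the shift along the tool's x, y, z scaled (see below), then the turn, a rotation vector about the tool's x, y, z scaled (see below), then the gripper's target within -1 to 1 (shut at 1, half-way at 0, fully open at -1). In form: [x, y, z, rx, ry, rz, hand, x, y, z, rx, ry, rz, hand, ...]. A call has 1 to 12 rows; each row shifts and turns the commanded pose from where the row before left it, along the tool's axes as they then stand; what a row does not reach is not made up. The controller multiplies each number of a shift by 4 cm and each number of a turn by 4 degrees. A row lasts 1/8 s, in which the tool goes at most 62.5 mm and 10.7 degrees, less where a joint would pass 70% of its speed; a pose out of reach is approached as far as the arm can. A call with a number of a shift or a turn outside -1 to 1 is refused whole. A call with a gripper value outside its range is refused whole. The fingers move at their own pace and stop on an object; "grip_force" is the grip in N (left out, the last holds). Time passes only in rows, so rows that do not move let the fingers close. It gives the time, the measured TCP pose, the force, the opening and the grip force at its end, in the units of the state.
- robot.get_obs(): the state, without advancing time (a new reading comes with each control period).
- robot.camera(name): name is "scene" or "top" or "wrist"; returns the picture (384x512x3 uint8, blue, green, red); there is no depth.
- robot.calibration(name): a dict with "fx", "fy", "cx", "cy" (pixels), "dist_coeffs" ([k1, k2, p1, p2, k3] as OpenCV has them; the pictures are not rectified), "R" (3x3) and "t" (3): a world point X has camera coordinates R X + t; the wrist camera has in their place "T_tool_cam" (4x4, takes a point from camera to tool coordinates, whose origin is the TCP and whose axes are the flange's). Camera axes: x right, y down, z forward; pixel columns grow to the right and rows downward; lengths in m; the calibration is good to about 2 mm. A picture is of the moment at which its call begins: read the wrist's pose just before it. calibration takes no time and is no camera call.
- robot.hand_in(): hands the job in; it is judged then, once.
The state is a dict: "time": time; "q": joint angles; "joint_velocities": joint speeds; "joint_torque": joint torques, N m; "position": TCP position; "tool_rot": TCP orientation; "ft_force": force on the tool from outside, world axes, zero at the start; "moment": the same for the moment, N m; "grip_width": finger opening in m; "grip_force": force on a finger pad.
Only numpy, scipy, OpenCV 4.12 (cv2) and the standard library are available. Lean on these libraries where they do the work, as an engineer would, in place of code of your own. Each camera call takes 0.05 s, during which the arm holds its last target. There are 200 camera calls.

## Working session

There is one attempt and no reset: what is moved stays moved. The work goes in short steps, Python scripts to look and compute and a tool call to move; the robot and the scene stay as the last step left them, time stands still between calls to the robot, and variables do not carry over. Pictures are saved under pics/ and viewed, at most 10 in all, crops included, and the job is handed in when it is done.

Besides the shell and the picture viewer there is one more tool, called by a JSON object that holds its "api" and its "payload", one argument or row to a line. jog_arm: Moves the arm, as the interface text tells. Shifts and turns lie within -1 to 1; 1 stands for 4 cm of shift or 4 degrees of turn. Its arguments: {"type":"object","properties":{"motion":{"type":"array","items":{"type":"number"}},"grip_force":{"type":"number"}},"required":["motion"]}

```bash
mkdir -p pics; ls
python3 - <<'E'
from rig import robot
import cv2,numpy as np
for n in("scene","top"):
    cv2.imwrite(f"pics/{n}0.png",robot.camera(n)); c=robot.calibration(n); print(n,c)
print(robot.calibration("wrist"),robot.tip_reach); print(robot.get_obs())
E
```

```text
pics
scene {'fx': 368.4882369137057, 'fy': 368.4882369137057, 'cx': 257.67995190256386, 'cy': 191.82276198803768, 'dist_coeffs': array([-0.02446366,  0.        ,  0.        ,  0.        ,  0.        ]), 'R': array([[-0.79136911, -0.61120321, -0.01286714],
       [-0.40357122,  0.53811104, -0.73997755],
       [ 0.45920061, -0.58040257, -0.67250848]]), 't': array([0.42255511, 0.22493262, 1.07009089])}
top {'fx': 409.73442232291734, 'fy': 409.73442232291734, 'cx': 254.88482437542083, 'cy': 197.7447888551112, 'dist_coeffs': array([0.01978939, 0.        , 0.        , 0.        , 0.        ]), 'R': array([[ 0.08064565, -0.99672902,  0.00524739],
       [-0.97285328, -0.07985737, -0.21720794],
       [ 0.2169165 ,  0.01241193, -0.97611125]]), 't': array([1.95053214e-05, 5.21770451e-01, 1.65379683e+00])}
{'fx': 340.91143225931637, 'fy': 340.91143225931637, 'cx': 257.4599446340558, 'cy': 196.23277895117835, 'dist_coeffs': array([-0.08626029,  0.        ,  0.        ,  0.        ,  0.        ]), 'T_tool_cam': array([[-5.83642697e-04, -9.52869758e-01, -3.03379109e-01,
         8.32788987e-02],
[... 263 characters left out ...]

{'time': 0.1, 'q': array([-1.38451330e+00,  5.28362853e-01,  1.43377704e+00, -1.42319349e-05,
        1.18137284e+00, -1.78516260e-01]), 'joint_velocities': array([ 0.00113157, -0.00179865, -0.00318222,  0.00089756,  0.00048812,
        0.00068641]), 'joint_torque': array([-6.79660261e-04, -4.40985811e+01, -1.77150464e+01,  6.33969647e-02,
        5.34167513e-02, -4.77915205e-05]), 'position': array([ 0.22287149, -0.58323529,  0.2326749 ]), 'tool_rot': array([ 9.83410309e-01,  1.81392511e-01, -1.03087334e-05, -9.60007879e-04]), 'ft_force': array([0.33108357, 0.16402885, 0.27488259]), 'moment': array([-0.0091476,  0.0082073,  0.0078958]), 'grip_force': 0.0, 'grip_width': 0.08729111658740946}
```

View pics/scene0.png

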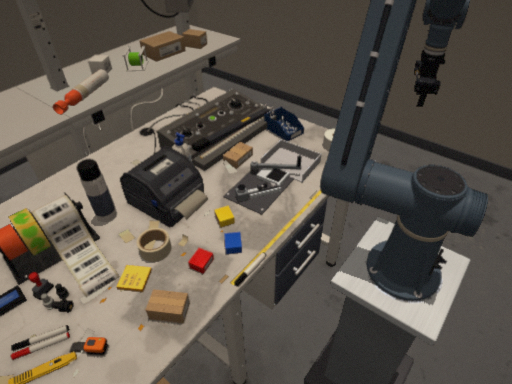

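View pics/top0.png

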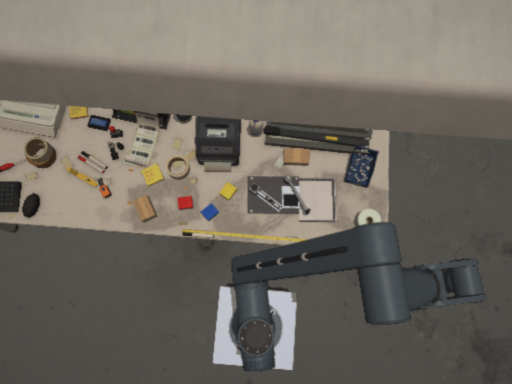

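The scene picture shows the kicker near (270,180) and three small cartons: red (201,260), blue (233,243) and yellow (225,215). The top picture shows the kicker at (290,195), with red (185,203), blue (209,211) and yellow (228,190). Only the red one fits "plain red"; I'll confirm it in an enlarged crop.

Run:
```python
import cv2,numpy as np
t=cv2.imread("pics/top0.png")[160:250,165:345]; s=cv2.imread("pics/scene0.png")[130:280,180:330]
cv2.imwrite("pics/topc.png",cv2.resize(t,None,fx=4.4,fy=4.4,interpolation=cv2.INTER_CUBIC))
cv2.imwrite("pics/scenec.png",cv2.resize(s,None,fx=4,fy=4,interpolation=cv2.INTER_CUBIC))
```

```text
(no output)
```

View pics/topc.png

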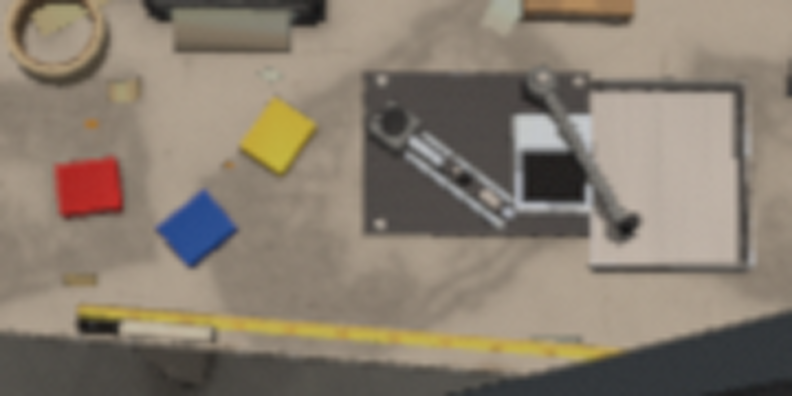

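View pics/scenec.png

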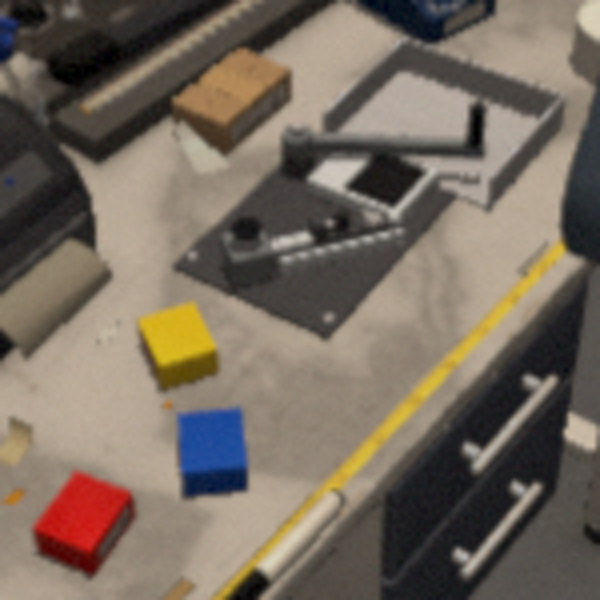

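The crops confirm it: the red carton is plain red at topc (90,187), scenec (85,520). Blue (197,228) and yellow (278,135) have the same shape but the wrong colour. In topc the pivot is at (542,80), the handle at (625,222), the trigger at (395,121) and the seat at (557,176). Now I'll triangulate and fit the base pose.

```bash
cat > h.py <<'E'
import cv2,numpy as np
from rig import robot
from scipy.spatial.transform import Rotation as Ro
from scipy.optimize import least_squares
C={n:robot.calibration(n) for n in("scene","top")}
def cam(n):
    c=C[n] if n in C else n
    return c['R'],c['t'],np.array([[c['fx'],0,c['cx']],[0,c['fy'],c['cy']],[0,0,1]]),c['dist_coeffs']
def wcam():
    o=robot.get_obs(); c=dict(robot.calibration("wrist")); T=np.eye(4)
    T[:3,:3]=Ro.from_quat(o['tool_rot']).as_matrix(); T[:3,3]=o['position']
    W=np.linalg.inv(T@c['T_tool_cam']); c['R'],c['t']=W[:3,:3],W[:3,3]; return c
def proj(n,X):
    R,t,K,d=cam(n); return cv2.projectPoints(np.atleast_2d(np.array(X,float)),cv2.Rodrigues(R)[0],t,K,d)[0][:,0]
def ray(n,uv):
    R,t,K,d=cam(n); p=cv2.undistortPoints(np.array([[uv]],float),K,d)[0,0]
    r=R.T@np.array([*p,1]); return -R.T@t,r
def onplane(n,uv,z):
    c,r=ray(n,uv); return c+r*(z-c[2])/r[2]
def tri(obs):
    A=[];b=[]
    for n,uv in obs:
        c,r=ray(n,uv); r/=np.linalg.norm(r); P=np.eye(3)-np.outer(r,r); A.append(P);b.append(P@c)
    x,*_=np.linalg.lstsq(np.vstack(A),np.hstack(b),rcond=None); return x
T=lambda u,v:(165+(u+.5)/4.4-.5,160+(v+.5)/4.4-.5)
S=lambda u,v:(180+(u+.5)/4-.5,130+(v+.5)/4-.5)
E
python3 - <<'E'
from h import *
np.set_printoptions(precision=4,suppress=True)
P=dict(pivot=(T(542,80),S(297,132)),handle=(T(628,222),S(478,105)),trig=(T(395,119),S(245,228)),d1=(T(514,115),S(350,140)),d2=(T(514,212),S(300,170)))
for k in('pivot','handle','trig'):print(k,tri([("top",P[k][0]),("scene",P[k][1])]))
B=[((.09,0,.058),"top",T(542,80)),((.09,0,.058),"scene",S(297,130)),((.063,.026,.024),"top",T(514,115)),((-.034,.026,.024),"top",T(514,212)),((-.034,.026,.024),"scene",S(398,216)),((.063,.026,.024),"scene",S(308,176))]
def f(p):
    c,s=np.cos(p[2]),np.sin(p[2]);r=[]
    for X,n,uv in B:
        r.append(proj(n,[p[0]+c*X[0]-s*X[1],p[1]+s*X[0]+c*X[1],X[2]])[0]-uv)
    return np.ravel(r)
s=least_squares(f,[.6,-.15,0]);print(s.x,s.fun)
x,y,a=s.x;R=np.array([[np.cos(a),-np.sin(a)],[np.sin(a),np.cos(a)]])
loc=lambda w:R.T@(w[:2]-s.x[:2])
for uv in[(527,153),(525,200)]:print('seat L corners',loc(onplane("top",T(*uv),.024)))
for uv in[(372,155),(435,172),(395,207),(347,182)]:print('seat sc',loc(onplane("scene",S(*uv),.024)))
for uv in[(628,222)]:print('handle top',loc(onplane("top",T(*uv),.088)))
print('trig',loc(onplane("top",T(395,119),.058)),'catch rail',loc(onplane("top",T(490,197),.036)))
for n,nm in(("top","top0"),("scene","scene0")):
    im=cv2.imread(f"pics/{nm}.png").astype(int);m=((im[...,2]>130)&(im[...,1]<60)&(im[...,0]<60)).astype(np.uint8)
    k,l,st,ce=cv2.connectedComponentsWithStats(m)
    for i in range(1,k):
        if st[i,4]>60:print(n,ce[i],st[i])
for n,q in(("top",[T(56,162),T(116,158),T(122,208),T(62,216)]),("scene",[S(78,474),S(133,500),S(90,556),S(36,540)])):
    print('red top',[onplane(n,u,.03).round(4) for u in q])
E
```

```text
pivot [ 0.6203 -0.0897  0.0476]
handle [ 0.4786 -0.1748  0.0913]
trig [0.5686 0.0485 0.0532]
[ 0.5281 -0.0956  0.0814] [-0.188  -0.1405  0.26   -1.2711 -0.4335  0.0818 -0.1025  0.2387  0.0413
 -0.2788 -0.0911  0.5594]
seat L corners [0.0254 0.0121]
seat L corners [-0.0212  0.0148]
seat sc [ 0.0305 -0.0349]
seat sc [-0.032  -0.0444]
seat sc [-0.0261  0.0182]
seat sc [0.0293 0.0113]
handle top [-0.055  -0.0753]
trig [0.0507 0.1403] catch rail [-0.0207  0.0492]
top [184.993  202.1469] [178 197  15  12 143]
scene [ 10.3307 242.0236] [  0 235  21  14 127]
scene [200.3065 257.8927] [189 249  24  19 261]
scene [ 19.5522 352.209 ] [ 11 348  18  10  67]
red top [array([0.5049, 0.3709, 0.03  ]), array([0.5136, 0.3139, 0.03  ]), array([0.4652, 0.3025, 0.03  ]), array([0.4527, 0.3588, 0.03  ])]
red top [array([0.5092, 0.3176, 0.03  ]), array([0.4597, 0.3107, 0.03  ]), array([0.4501, 0.3659, 0.03  ]), array([0.4908, 0.3794, 0.03  ])]
```

{"api": "jog_arm", "payload": {
  "motion": [0.5, -0.4, 0, 0, 0, 0, -1, 0.95, -0.75, 0, 0, 0, 0, -1, 0.95, -0.75, 0, 0, 0, 0, -1, 0.95, -0.75, 0, 0, 0, 0, -1, 0.95, -0.75, 0, 0, 0, 0, -1, 0.95, -0.75, 0, 0, 0, 0, -1, 0.95, -0.75, 0, 0, 0, 0, -1, 0.95, -0.75, 0, 0, 0, 0, -1, 0.95, -0.75, 0, 0, 0, 0, -1, 0.95, -0.75, 0, 0, 0, 0, -1, 0.95, -0.75, 0, 0, 0, -0.9, -1, 0.55, -0.45, 0, 0, 0, -0.9, -1]
}}

```text
time: 1.6
position: [0.4971, -0.1183, 0.2332]
tool_rot: [0.97, 0.245, -0.0, -0.0]
ft_force: [-0.8, -0.2, -0.6]
grip_width: 0.087
grip_force: 0.0
```

{"api": "jog_arm", "payload": {
  "motion": [0, 0, 0, 0, 0, -0.9, -1, 0, 0, 0, 0, 0, 0, -1, 0, 0, 0, 0, 0, 0, -1]
}}

```text
time: 1.98
position: [0.4963, -0.1206, 0.2334]
tool_rot: [0.962, 0.272, -0.0, -0.0]
ft_force: [-0.3, -0.4, -0.4]
grip_width: 0.087
grip_force: 0.0
```

Run:
```python
from h import *
import pickle
o=robot.get_obs();w=wcam();im=robot.camera("wrist");cv2.imwrite("pics/w1.png",im);pickle.dump(w,open("w1.pkl","wb"))
cv2.imwrite("pics/w1b.png",cv2.resize(im,(768,576),interpolation=cv2.INTER_CUBIC));print(o['position'],o['tool_rot'],o['q'])
```

```text
[ 0.49626681 -0.12062238  0.23337217] [ 9.62164854e-01  2.72467870e-01 -1.83846255e-04 -1.38700625e-04] [-4.57502815e-01  3.74869013e-01  1.71552643e+00 -4.61602352e-05
  1.05165606e+00  5.61402374e-01]
```

View pics/w1b.png

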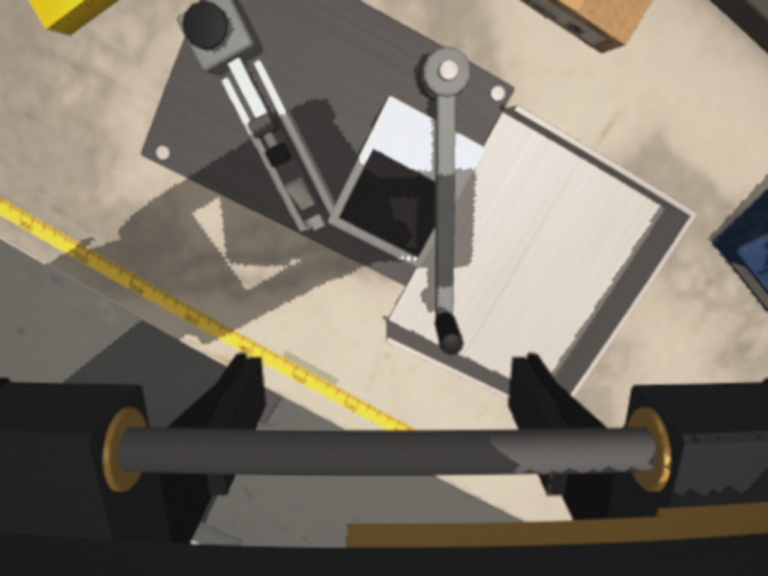

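The wrist view (pixels at 1.5x) shows the pivot top at (449,70), the handle top at (451,340), the trigger at (206,24), deck corners at (392,97) and (331,219), and the seat's left edge at (375,150)–(337,216). The arm runs along the image vertical, so the hand is aligned with it.

Run:
```python
from h import *
import pickle
np.set_printoptions(precision=4,suppress=True)
w=pickle.load(open("w1.pkl","rb"));W=lambda u,v:((u+.5)/1.5-.5,(v+.5)/1.5-.5)
for k,a,b,c in(('pivot',T(542,80),S(297,130),W(449,70)),('handle',T(628,222),S(478,105),W(451,340)),('trig',T(395,119),S(245,228),W(206,24))):
    print(k,tri([("top",a),("scene",b),(w,c)]),tri([("scene",b),(w,c)]),onplane(w,c,dict(pivot=.058,handle=.088,trig=.058)[k]))
B=[((.09,0,.058),w,W(449,70)),((.063,.026,.024),w,W(392,97)),((-.034,.026,.024),w,W(331,219)),((-.034,-.05,.024),w,W(418,262)),((.09,0,.058),"top",T(542,80)),((.09,0,.058),"scene",S(297,130)),((.063,.026,.024),"top",T(514,115)),((-.034,.026,.024),"top",T(514,212)),((-.034,.026,.024),"scene",S(398,216)),((.063,.026,.024),"scene",S(308,176))]
def f(p):
    c,s=np.cos(p[2]),np.sin(p[2])
    return np.ravel([proj(n,[p[0]+c*X[0]-s*X[1],p[1]+s*X[0]+c*X[1],X[2]])[0]-uv for X,n,uv in B])
s=least_squares(f,[.6,-.15,0],loss='soft_l1');print(s.x,s.fun)
x,y,a=s.x;R=np.array([[np.cos(a),-np.sin(a)],[np.sin(a),np.cos(a)]])
loc=lambda q:R.T@(q[:2]-s.x[:2])
for q in[(375,150),(337,216),(414,258)]:print('seat',loc(onplane(w,W(*q),.024)))
for q,z in[((451,340),.088),((206,24),.058),((449,70),.058)]:print(loc(onplane(w,W(*q),z)))
print('pivot world',R@[.09,0]+s.x[:2],robot.get_obs()['position'])
```

```text
Traceback (most recent call last):
  File "h.py", line 23, in tri
    c,r=ray(n,uv); r/=np.linalg.norm(r); P=np.eye(3)-np.outer(r,r); A.append(P);b.append(P@c)
        ~~~^^^^^^
  File "h.py", line 16, in ray
    R,t,K,d=cam(n); p=cv2.undistortPoints(np.array([[uv]],float),K,d)[0,0]
            ~~~^^^
  File "h.py", line 7, in cam
    c=C[n] if n in C else n
              ^^^^^^
TypeError: unhashable type: 'dict'
```

```bash
sed -i 's/c=C\[n\] if n in C else n/c=C[n] if isinstance(n,str) else n/' h.py
cat > m.py <<'E'
from h import *
import pickle
np.set_printoptions(precision=4,suppress=True)
w=pickle.load(open("w1.pkl","rb"));W=lambda u,v:((u+.5)/1.5-.5,(v+.5)/1.5-.5)
for k,a,b,c in(('pivot',T(542,80),S(297,130),W(449,70)),('handle',T(628,222),S(478,105),W(451,340)),('trig',T(395,119),S(245,228),W(206,24))):
    print(k,tri([("top",a),("scene",b),(w,c)]),tri([("scene",b),(w,c)]),onplane(w,c,dict(pivot=.058,handle=.088,trig=.058)[k]))
B=[((.09,0,.058),w,W(449,70)),((.063,.026,.024),w,W(392,97)),((-.034,.026,.024),w,W(331,219)),((-.034,-.05,.024),w,W(418,262)),((.09,0,.058),"top",T(542,80)),((.09,0,.058),"scene",S(297,130)),((.063,.026,.024),"top",T(514,115)),((-.034,.026,.024),"top",T(514,212)),((-.034,.026,.024),"scene",S(398,216)),((.063,.026,.024),"scene",S(308,176))]
def f(p):
    c,s=np.cos(p[2]),np.sin(p[2])
    return np.ravel([proj(n,[p[0]+c*X[0]-s*X[1],p[1]+s*X[0]+c*X[1],X[2]])[0]-uv for X,n,uv in B])
s=least_squares(f,[.6,-.15,0],loss='soft_l1');print(s.x,s.fun)
x,y,a=s.x;R=np.array([[np.cos(a),-np.sin(a)],[np.sin(a),np.cos(a)]])
loc=lambda q:R.T@(q[:2]-s.x[:2])
for q in[(375,150),(337,216),(414,258)]:print('seat',loc(onplane(w,W(*q),.024)))
for q,z in[((451,340),.088),((206,24),.058),((449,70),.058)]:print(loc(onplane(w,W(*q),z)))
print('pivot world',R@[.09,0]+s.x[:2],robot.get_obs()['position'])
E
python3 m.py
```

```text
pivot [ 0.62   -0.0901  0.0497] [ 0.6204 -0.0906  0.0494] [ 0.6187 -0.0905  0.058 ]
handle [ 0.4807 -0.177   0.0881] [ 0.4816 -0.179   0.087 ] [ 0.4825 -0.178   0.088 ]
trig [0.5674 0.0488 0.0544] [0.5669 0.0492 0.0544] [0.5663 0.0473 0.058 ]
[ 0.5294 -0.0964  0.0607] [ 0.7955 -0.277  -1.1096 -2.2833 -3.4087  0.9734  0.7727  4.7351  0.4677
 -0.4254  0.3937 -1.7685  0.0822 -0.3229 -0.0542 -0.1809 -0.361  -0.4908
 -0.1656  0.0692]
seat [0.0255 0.0178]
seat [-0.0274  0.0204]
seat [-0.0285 -0.0426]
[-0.0518 -0.0786]
[0.0455 0.1413]
[0.0894 0.0005]
pivot world [ 0.6193 -0.091 ] [ 0.4963 -0.1208  0.2334]
```

{"api": "jog_arm", "payload": {
  "motion": [-0.54, 0.52, 0, 0, 0, 0.2, -1, -0.54, 0.52, 0, 0, 0, 0, -1, 0, 0, 0.8, 0, 0, 0, -0.5, 0, 0, 0.9, 0, 0, 0, -0.5, 0, 0, 0.9, 0, 0, 0, -0.5, 0, 0, 0.8, 0, 0, 0, -0.4, 0, 0, 0.5, 0, 0, 0, -0.2, 0, 0, 0.28, 0, 0, 0, -0.2, 0, 0, 0, 0, 0, 0, -0.2, 0, 0, 0, 0, 0, 0, -0.2],
  "grip_force": 15
}}

```text
time: 3.28
position: [0.4817, -0.1788, 0.067]
tool_rot: [0.964, 0.266, 0.001, 0.001]
ft_force: [-0.7, 1.1, 0.2]
grip_width: 0.0522
grip_force: 0.0
```

Run:
```python
from h import *
im=robot.camera("wrist");cv2.imwrite("pics/w2.png",cv2.resize(im,(768,576)));o=robot.get_obs();print(o['position'],o['ft_force'],o['q'],o['grip_width'])
```

```text
[ 0.48176691 -0.17881961  0.06721098] [0.6234982  0.06528028 0.64473354] [-5.73142206e-01  6.48901419e-01  1.84363397e+00  3.15858042e-05
  6.47168641e-01  4.58452740e-01] 0.05263028752792104
```

View pics/w2.png

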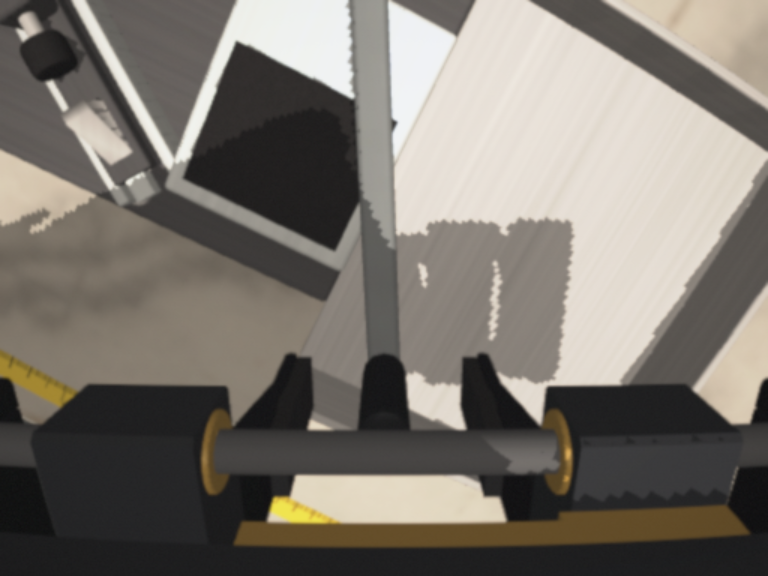

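The handle stands centred between the fingers at (385,395), with the sear ramp at (100,130) and the buffer at (48,55). Closing on it now, and estimating the catch angle from the first wrist view.

{"api": "jog_arm", "payload": {
  "motion": [0, 0, 0, 0, 0, 0, 0.9, 0, 0, 0, 0, 0, 0, 0.9, 0, 0, 0, 0, 0, 0, 0.9, 0, 0, 0, 0, 0, 0, 0.9],
  "grip_force": 15
}}

```text
time: 3.82
position: [0.4812, -0.1784, 0.0664]
tool_rot: [0.964, 0.266, 0.0, 0.0]
ft_force: [0.2, 0.4, 0.1]
grip_width: 0.0196
grip_force: 0.0
```

```bash
cat > arc.py <<'E'
from h import *
P=np.array([.619,-.0908])
o=robot.get_obs();d=o['position'][:2]-P
a=np.arctan2(d[1],d[0]);M=Ro.from_quat(o['tool_rot']).as_matrix();tx=np.arctan2(M[1,0],M[0,0])
t=np.array([np.sin(a),-np.cos(a)]) # clockwise
# rest arm angle from handle at rest
print('r',np.hypot(*d),'ang',np.degrees(a),'toolx-radial deg',np.degrees((tx-a-np.pi+np.pi)%(2*np.pi)-np.pi),'ty',M[:2,1],'t',t,'Ft',o['ft_force'][:2]@t,'Fr',o['ft_force'][:2]@d/np.hypot(*d),'w',o['grip_width'],'q',o['q'][[0,5]])
E
python3 arc.py
python3 - <<'E'
import pickle
from h import *
w=pickle.load(open("w1.pkl","rb"));P=np.array([.619,-.0908])
for q in[(275,150),(268,125),(287,165),(300,190),(315,222)]:
    d=onplane(w,((q[0]+.5)/1.5-.5,(q[1]+.5)/1.5-.5),.04)[:2]-P;h=np.arctan2(-.0877,-.1375)
    print(q,np.hypot(*d),(h-np.arctan2(d[1],d[0]))%(2*np.pi))
E
```

```text
r 0.16325891697552136 ang -147.56432869466403 toolx-radial deg -1.5285582414148424 ty [ 0.51364777 -0.85800114] t [-0.53635235  0.84399417] Ft 0.21482570301483622 Fr -0.35179367830833297 w 0.01959772158968339 q [-0.57297516  0.45837817]
(275, 150) 0.12095937099208345 1.1843630253020763
(268, 125) 0.11923407033646105 1.3200455331993055
(287, 165) 0.11852227972657084 1.0836917940367918
(300, 190) 0.12093547533610122 0.932018074670542
(315, 222) 0.1288292959760453 0.7539424767936609
```

{"api": "jog_arm", "payload": {
  "motion": [0, 0, 0, 0, 0, 0, 1, 0, 0, 0, 0, 0, 0, 1, 0, 0, 0, 0, 0, 0, 1, 0.01, -0.144, 0, 0, 0, 0.12, 1, 0.01, -0.288, 0, 0, 0, 1, 1, 0.01, -0.288, 0, 0, 0, 1, 1, 0.01, -0.288, 0, 0, 0, 1, 1, 0.01, -0.288, 0, 0, 0, 1, 1, 0.0, 0, 0, 0, 0, 0, 1],
  "grip_force": 25
}}

```text
time: 4.95
position: [0.4601, -0.1307, 0.0664]
tool_rot: [0.992, 0.126, -0.001, 0.0]
ft_force: [-3.8, -5.8, 0.4]
grip_width: 0.0152
grip_force: 25.0
```

```bash
python3 arc.py
```

```text
r 0.16380746508305757 ang -165.8868003593428 toolx-radial deg 0.37486015450522264 ty [ 0.25017833 -0.96819977] t [-0.24383844  0.96981587] Ft -4.676916079577867 Fr 5.062419082948593 w 0.015200977257818497 q [-0.51035495  0.80917271]
```

{"api": "jog_arm", "payload": {
  "motion": [-0.04, 0, 0, 0, 0, 0.1, 1, 0, 0, 0, 0, 0, 0, 1],
  "grip_force": 14
}}

```text
time: 5.2
position: [0.4604, -0.1317, 0.0664]
tool_rot: [0.992, 0.122, 0.001, 0.001]
ft_force: [1.6, -2.4, -1.2]
grip_width: 0.0154
grip_force: 14.0
```

```bash
python3 arc.py
```

```text
r 0.16377933960858182 ang -165.52127076854094 toolx-radial deg -0.43084051215414776 ty [ 0.24273038 -0.97009279] t [-0.25002057  0.96824053] Ft -2.7388802564121675 Fr -0.9099794793405878 w 0.015406202836192467 q [-0.5126723   0.81278617]
```

{"api": "jog_arm", "payload": {
  "motion": [0.01, -0.2, 0, 0, 0, 0.7, 1, 0.01, -0.288, 0, 0, 0, 1, 1, 0.01, -0.288, 0, 0, 0, 1, 1, 0.01, -0.288, 0, 0, 0, 1, 1, 0.01, -0.288, 0, 0, 0, 1, 1, 0.01, -0.288, 0, 0, 0, 1, 1, 0, 0, 0, 0, 0, 0, 1, 0, 0, 0, 0, 0, 0, 1]
}}

```text
time: 6.2
position: [0.4563, -0.0663, 0.0664]
tool_rot: [0.997, -0.076, -0.0, 0.0]
ft_force: [-1.1, -3.8, 0.4]
grip_width: 0.0157
grip_force: 14.0
```

```bash
python3 arc.py
```

```text
r 0.16451084364401442 ang 171.41772192669785 toolx-radial deg -0.12266857161372251 ty [-0.15134609 -0.98848083] t [0.14922951 0.98880259] Ft -3.9630844462188985 Fr 0.46684444566495553 w 0.01565057392877426 q [-0.38709245  1.33609844]
```

{"api": "jog_arm", "payload": {
  "motion": [0.005, -0.144, 0, 0, 0, 0.5, 1, 0.005, -0.144, 0, 0, 0, 0.5, 1, 0.005, -0.144, 0, 0, 0, 0.5, 1, 0, 0, 0, 0, 0, 0, 1, 0, 0, 0, 0, 0, 0, 1]
}}

```text
time: 6.82
position: [0.4596, -0.0493, 0.0663]
tool_rot: [0.992, -0.128, -0.001, -0.0]
ft_force: [-3.3, -3.9, 3.0]
grip_width: 0.0151
grip_force: 14.0
```

{"api": "jog_arm", "payload": {
  "motion": [0.005, -0.144, 0, 0, 0, 0.5, 1, 0, -0.072, 0, 0, 0, 0.25, 1, 0, 0, 0, 0, 0, 0, 1, 0, 0, 0, 0, 0, 0, 1]
}}

```text
time: 7.32
position: [0.4619, -0.041, 0.0663]
tool_rot: [0.988, -0.154, -0.001, -0.0]
ft_force: [-4.3, -4.2, 2.8]
grip_width: 0.0154
grip_force: 14.0
```

```bash
python3 arc.py
```

```text
r 0.164847852481944 ang 162.41848455401052 toolx-radial deg -0.15744296269176936 ty [-0.30467988 -0.95245474] t [0.30206236 0.95328817] Ft -5.3002671093542375 Fr 2.8423195166715063 w 0.015402236454200987 q [-0.3300202   1.55105095]
```

{"api": "jog_arm", "payload": {
  "motion": [-0.03, -0.072, 0, 0, 0, 0.25, 1, 0, -0.072, 0, 0, 0, 0.25, 1, 0, 0, 0, 0, 0, 0, 1, 0, 0, 0, 0, 0, 0, 1]
}}

```text
time: 7.82
position: [0.4636, -0.0356, 0.0664]
tool_rot: [0.985, -0.171, -0.0, 0.0]
ft_force: [-2.5, -4.9, 2.3]
grip_width: 0.0151
grip_force: 14.0
```

{"api": "jog_arm", "payload": {
  "motion": [0, -0.072, 0, 0, 0, 0.25, 1, 0, -0.072, 0, 0, 0, 0.25, 1, 0, 0, 0, 0, 0, 0, 1, 0, 0, 0, 0, 0, 0, 1]
}}

```text
time: 8.32
position: [0.4655, -0.0303, 0.0664]
tool_rot: [0.982, -0.189, -0.0, 0.0]
ft_force: [-3.6, -5.4, 1.7]
grip_width: 0.0155
grip_force: 14.0
```

```bash
python3 arc.py
```

```text
r 0.16501333929866202 ang 158.47864969872373 toolx-radial deg -0.21516905241176867 ty [-0.3703387 -0.9288966] t [0.36684791 0.93028093] Ft -6.315061850951773 Fr 1.3718970551711005 w 0.015522395599659069 q [-0.3048102   1.64627974]
```

{"api": "jog_arm", "payload": {
  "motion": [0, -0.036, 0, 0, 0, 0.125, 1, 0, -0.036, 0, 0, 0, 0.125, 1, 0, 0, 0, 0, 0, 0, 1, 0, 0, 0, 0, 0, 0, 1]
}}

```text
time: 8.82
position: [0.4665, -0.0276, 0.0664]
tool_rot: [0.98, -0.197, -0.0, 0.0]
ft_force: [-2.7, -4.6, 1.8]
grip_width: 0.0153
grip_force: 14.0
```

```bash
python3 arc.py
```

```text
r 0.16504604550974805 ang 157.48560775184373 toolx-radial deg -0.22081478431455467 ty [-0.38647262 -0.92230068] t [0.38291549 0.92378338] Ft -5.317751927751661 Fr 0.7639458363483884 w 0.015266588049175411 q [-0.29852139  1.66999117]
```

{"api": "jog_arm", "payload": {
  "motion": [0, -0.025, 0, 0, 0, 0.09, 1, 0, -0.025, 0, 0, 0, 0.09, 1, 0, 0, 0, 0, 0, 0, 1, 0, 0, 0, 0, 0, 0, 1]
}}

```text
time: 9.32
position: [0.4673, -0.0257, 0.0663]
tool_rot: [0.979, -0.203, -0.0, 0.0]
ft_force: [-3.3, -4.9, 1.7]
grip_width: 0.0152
grip_force: 14.0
```

```bash
python3 arc.py
```

```text
r 0.16506863899546007 ang 156.77738769998678 toolx-radial deg -0.2386709145399178 ty [-0.39812906 -0.91732925] t [0.39430462 0.91897979] Ft -5.783663897337071 Fr 1.1046263185010192 w 0.015199950661056736 q [-0.29409492  1.68697724]
```

{"api": "jog_arm", "payload": {
  "motion": [0, -0.025, 0, 0, 0, 0.09, 1, 0, -0.025, 0, 0, 0, 0.09, 1, 0, 0, 0, 0, 0, 0, 1, 0, 0, 0, 0, 0, 0, 1]
}}

```text
time: 9.82
position: [0.4683, -0.0235, 0.0664]
tool_rot: [0.978, -0.21, -0.0, 0.0]
ft_force: [-2.2, -3.4, 2.1]
grip_width: 0.0155
grip_force: 14.0
```

```bash
python3 arc.py
```

```text
r 0.16505852153171602 ang 155.95021519235337 toolx-radial deg -0.16174808900238385 ty [-0.41010661 -0.91203758] t [0.40753028 0.9131917 ] Ft -3.967717268527495 Fr 0.6647572433580882 w 0.015537987356336692 q [-0.28915091  1.70440294]
```

The push dropped from 5.8 to 4.0 N at about 0.985 rad, so the sear has probably caught. I'll ease back a little: if it holds, the load should go to about zero.

{"api": "jog_arm", "payload": {
  "motion": [0, 0.03, 0, 0, 0, -0.1, 1, 0, 0.03, 0, 0, 0, -0.1, 1, 0, 0, 0, 0, 0, 0, 1, 0, 0, 0, 0, 0, 0, 1]
}}

```text
time: 10.32
position: [0.4673, -0.0256, 0.0664]
tool_rot: [0.979, -0.203, 0.0, 0.0]
ft_force: [-3.1, -4.7, 2.2]
grip_width: 0.0159
grip_force: 14.0
```

```bash
python3 arc.py
```

```text
r 0.1650772593457128 ang 156.7506992445492 toolx-radial deg -0.14641625784173332 ty [-0.39707929 -0.91778429] t [0.39473264 0.91879603] Ft -5.534387775465434 Fr 1.011855678003974 w 0.015853296250976198 q [-0.29412889  1.68530205]
```

{"api": "jog_arm", "payload": {
  "motion": [0, -0.03, 0, 0, 0, 0.1, 1, 0, -0.03, 0, 0, 0, 0.1, 1, 0, -0.02, 0, 0, 0, 0.075, 1, 0, 0, 0, 0, 0, 0, 1, 0, 0, 0, 0, 0, 0, 1]
}}

```text
time: 10.95
position: [0.4687, -0.0225, 0.0664]
tool_rot: [0.977, -0.212, 0.0, -0.0]
ft_force: [-1.8, -4.3, 1.5]
grip_width: 0.0154
grip_force: 14.0
```

```bash
cat > arc.py <<'E'
from h import *
P=np.array([.619,-.0908]);F=[]
for i in range(6):
    robot.camera("wrist");o=robot.get_obs();d=o['position'][:2]-P;a=np.arctan2(d[1],d[0]);t=np.array([np.sin(a),-np.cos(a)])
    F.append([-o['ft_force'][:2]@t,o['ft_force'][:2]@d/np.hypot(*d),o['ft_force'][2]])
F=np.array(F);th=(np.radians(-147.56)-a)%(2*np.pi);M=Ro.from_quat(o['tool_rot']).as_matrix();tx=np.arctan2(M[1,0],M[0,0])
print('th',th.round(4),'mm',(th*165).round(1),'r',np.hypot(*d).round(4),'exp',((.35+.4*th)/.165).round(2),'Ft,Fr,Fz',F.mean(0).round(2),'sd',F.std(0).round(2),'mis',np.degrees((tx-a)%(2*np.pi)-np.pi).round(2),'t',o['time'])
E
python3 arc.py
```

```text
th 0.9925 mm 163.8 r 0.1651 exp 4.53 Ft,Fr,Fz [4.31 0.19 2.07] sd [0.31 0.42 0.3 ] mis -0.1 t 11.25
```

{"api": "jog_arm", "payload": {
  "motion": [0, 0.02, 0, 0, 0, -0.07, 1, 0, 0.02, 0, 0, 0, -0.07, 1, 0, 0, 0, 0, 0, 0, 1, 0, 0, 0, 0, 0, 0, 1]
}}

```text
time: 11.75
position: [0.468, -0.0241, 0.0664]
tool_rot: [0.978, -0.208, 0.0, 0.0]
ft_force: [-2.1, -5.0, 2.3]
grip_width: 0.0152
grip_force: 14.0
```

```bash
python3 arc.py
```

```text
th 0.9827 mm 162.1 r 0.1651 exp 4.5 Ft,Fr,Fz [4.79 0.02 1.89] sd [0.62 0.24 0.41] mis -0.09 t 12.05
```

{"api": "jog_arm", "payload": {
  "motion": [0, -0.04, 0, 0, 0, 0.14, 1, 0, -0.04, 0, 0, 0, 0.14, 1, 0, -0.036, 0, 0, 0, 0.125, 1, 0, 0, 0, 0, 0, 0, 1]
}}

```text
time: 12.55
position: [0.47, -0.0196, 0.0664]
tool_rot: [0.975, -0.221, 0.0, -0.0]
ft_force: [-2.3, -3.5, 1.7]
grip_width: 0.0156
grip_force: 14.0
```

```bash
python3 arc.py
```

```text
th 1.011 mm 166.8 r 0.1651 exp 4.57 Ft,Fr,Fz [4.3  0.12 1.84] sd [0.33 0.79 0.29] mis -0.09 t 12.85
```

{"api": "jog_arm", "payload": {
  "motion": [0, -0.036, 0, 0, 0, 0.125, 1, 0, -0.036, 0, 0, 0, 0.125, 1, 0, 0, 0, 0, 0, 0, 1]
}}

```text
time: 13.22
position: [0.4713, -0.017, 0.0664]
tool_rot: [0.973, -0.23, 0.0, -0.0]
ft_force: [-1.8, -3.2, 2.3]
grip_width: 0.0157
grip_force: 14.0
```

```bash
python3 arc.py
```

```text
th 1.0288 mm 169.8 r 0.1651 exp 4.62 Ft,Fr,Fz [3.23 0.62 2.1 ] sd [0.53 0.85 0.33] mis -0.08 t 13.525
```

{"api": "jog_arm", "payload": {
  "motion": [0, -0.025, 0, 0, 0, 0.09, 1, 0, -0.025, 0, 0, 0, 0.09, 1, 0, 0, 0, 0, 0, 0, 1]
}}

```text
time: 13.9
position: [0.4722, -0.0151, 0.0663]
tool_rot: [0.972, -0.236, 0.0, -0.0]
ft_force: [-0.8, -1.8, 2.1]
grip_width: 0.0155
grip_force: 14.0
```

```bash
python3 arc.py
```

```text
th 1.0411 mm 171.8 r 0.1652 exp 4.65 Ft,Fr,Fz [1.24 0.51 2.06] sd [0.42 0.57 0.55] mis -0.09 t 14.2
```

Run:
```python
from h import *
im=robot.camera("wrist");cv2.imwrite("pics/w3.png",cv2.resize(im,(768,576)));o=robot.get_obs();print(o['q'],o['moment'],o['ft_force'])
```

```text
[-2.69657984e-01  6.22537219e-01  1.94666868e+00  3.61222386e-04
  5.72321292e-01  1.77741918e+00] [-0.0224446   0.17745386 -0.00918988] [-0.30644876 -0.128929    1.08114556]
```

View pics/w3.png

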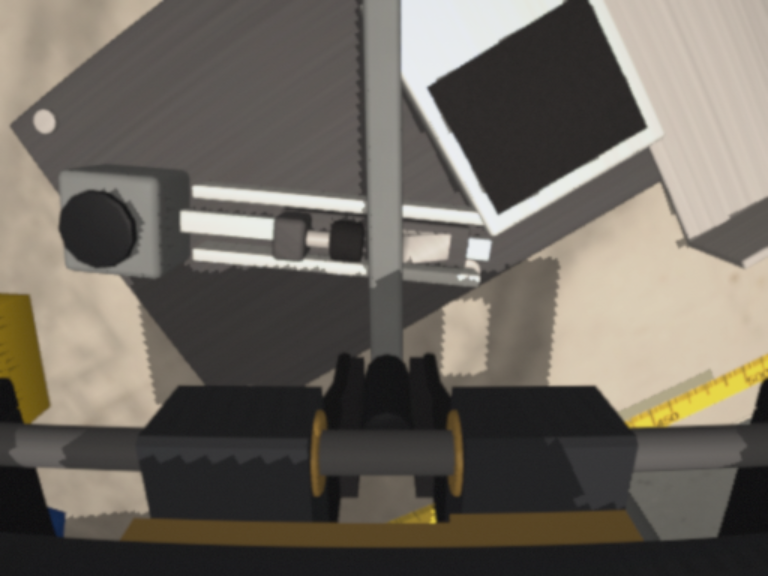

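The arm's left edge (368,240) sits right at the buffer face (363,240), and the ramp's step (405,248) is behind the arm. The force is now about zero. Easing back to test the hold.

{"api": "jog_arm", "payload": {
  "motion": [0, 0.02, 0, 0, 0, -0.05, 1, 0, 0.018, 0, 0, 0, -0.05, 1, 0, 0, 0, 0, 0, 0, 1]
}}

```text
time: 14.62
position: [0.4712, -0.017, 0.0664]
tool_rot: [0.973, -0.232, -0.0, 0.0]
ft_force: [-0.4, -2.2, 2.6]
grip_width: 0.0152
grip_force: 14.0
```

```bash
python3 arc.py
```

```text
th 1.0302 mm 170.0 r 0.1652 exp 4.62 Ft,Fr,Fz [2.96 0.53 2.58] sd [0.39 0.5  0.26] mis -0.31 t 14.925
```

{"api": "jog_arm", "payload": {
  "motion": [0, -0.03, 0, 0, 0, 0.08, 1, 0, -0.03, 0, 0, 0, 0.08, 1, 0, -0.02, 0, 0, 0, 0.07, 1, 0, 0, 0, 0, 0, 0, 1]
}}

```text
time: 15.42
position: [0.4728, -0.0138, 0.0663]
tool_rot: [0.971, -0.24, -0.0, 0.0]
ft_force: [-2.1, -2.0, 1.6]
grip_width: 0.0155
grip_force: 14.0
```

```bash
python3 arc.py
```

```text
th 1.0508 mm 173.4 r 0.1652 exp 4.67 Ft,Fr,Fz [2.38 0.83 1.57] sd [0.24 0.28 0.85] mis -0.06 t 15.725
```

{"api": "jog_arm", "payload": {
  "motion": [0, 0.02, 0, 0, 0, -0.07, 1, 0, 0.02, 0, 0, 0, -0.07, 1, 0, 0, 0, 0, 0, 0, 1]
}}

```text
time: 16.1
position: [0.4724, -0.0147, 0.0663]
tool_rot: [0.972, -0.236, 0.0, -0.0]
ft_force: [1.1, 4.9, 1.1]
grip_width: 0.0153
grip_force: 14.0
```

```bash
python3 arc.py
```

```text
th 1.0442 mm 172.3 r 0.1652 exp 4.65 Ft,Fr,Fz [-4.98  1.35  1.04] sd [0.4  0.79 0.49] mis 0.1 t 16.4
```

{"api": "jog_arm", "payload": {
  "motion": [0, 0.02, 0, 0, 0, -0.07, 1, 0, 0.02, 0, 0, 0, -0.07, 1, 0, 0, 0, 0, 0, 0, 1]
}}

```text
time: 16.77
position: [0.4721, -0.0154, 0.0664]
tool_rot: [0.973, -0.232, 0.001, -0.001]
ft_force: [2.5, 9.8, 0.1]
grip_width: 0.0153
grip_force: 14.0
```

```bash
python3 arc.py
```

```text
th 1.0403 mm 171.6 r 0.1651 exp 4.64 Ft,Fr,Fz [-10.06   2.11   0.13] sd [0.28 0.67 0.41] mis 0.37 t 17.075
```

The sear holds: with the tool pulled back 1.8 mm, it pushes the arm against it with 10 N and the arm doesn't give. The buffer was never loaded. Now I'll relieve the load, open and lift.

{"api": "jog_arm", "payload": {
  "motion": [0, -0.03, 0, 0, 0, 0.08, 1, 0, 0, 0, 0, 0, 0, 0.1, 0, 0, 0, 0, 0, 0, 0.1, 0, 0, 0, 0, 0, 0, 0.1, 0, 0, -0.2, 0, 0, 0, 0.1, 0, 0, -0.6, 0, 0, 0, 0, 0, 0, -0.9, 0, 0, 0, -0.5, 0, 0, -1, 0, 0, -0.5, -1, 0, 0, -1, 0, 0, -1, -1, 0, 0, -0.5, 0, 0, -1, -1, 0, 0, 0, 0, 0, -1, -1, 0, 0, 0, 0, 0, -1, -1]
}}

```text
time: 18.58
position: [0.4718, -0.0158, 0.2354]
tool_rot: [0.997, -0.077, 0.001, 0.0]
ft_force: [-0.7, 0.4, -0.0]
grip_width: 0.0861
grip_force: 0.0
```

```bash
cat > w.py <<'E'
import sys;from h import *
o=robot.get_obs();M=Ro.from_quat(o['tool_rot']).as_matrix();np.set_printoptions(precision=4,suppress=True)
print('pos',o['position'],'toolx deg',np.degrees(np.arctan2(M[1,0],M[0,0])),'q',o['q'],'F',o['ft_force'])
if len(sys.argv)>2:
    d=M.T@(np.array([float(a) for a in sys.argv[1:4]])-o['position']);print('units',d/.04)
E
python3 w.py .455 .33 .22
```

```text
pos [ 0.4718 -0.0158  0.2354] toolx deg -8.88867705723539 q [-0.2707  0.3195  1.8034 -0.0002  1.0172  1.4554] F [-0.6946  0.4029 -0.0027]
units [-1.7507 -8.476   0.3791]
```

{"api": "jog_arm", "payload": {
  "motion": [-0.1, -0.5, 0, 0, 0, -1, -1, -0.12, -0.86, 0, 0, 0, -1, -1, -0.06, -0.87, 0, 0, 0, -1, -1, 0, -0.87, 0, 0, 0, -1, -1, 0.065, -0.87, 0, 0, 0, -1, -1, 0.126, -0.86, 0, 0, 0, -1, -1, 0.185, -0.85, 0, 0, 0, -1, -1, 0.244, -0.835, 0, 0, 0, -1, -1, 0.3, -0.816, 0, 0, 0, -1, -1, 0.36, -0.79, 0, 0, 0, -1, -1, 0.2, -0.3, 0, 0, 0, -1, -1, 0, 0, 0, 0, 0, -1, -1]
}}

```text
time: 20.08
position: [0.4564, 0.333, 0.2347]
tool_rot: [0.942, 0.336, 0.0, -0.0]
ft_force: [0.0, 0.6, 0.3]
grip_width: 0.0873
grip_force: 0.0
```

{"api": "jog_arm", "payload": {
  "motion": [0, 0, 0, 0, 0, -1, -1, 0, 0, 0, 0, 0, -1, -1, 0, 0, 0, 0, 0, -1, -1, 0, 0, 0, 0, 0, -1, -1, 0, 0, 0, 0, 0, -1, -1, 0, 0, 0, 0, 0, -1, -1, 0, 0, 0, 0, 0, -1, -1, 0, 0, 0, 0, 0, -1, -1, 0, 0, 0, 0, 0, -1, -1, 0, 0, 0, 0, 0, -1, -1, 0, 0, 0, 0, 0, -1, -1, 0, 0, 0, 0, 0, -1, -1]
}}

```text
time: 21.58
position: [0.4564, 0.3316, 0.2348]
tool_rot: [0.725, 0.689, -0.0, 0.0]
ft_force: [0.3, -0.3, -1.0]
grip_width: 0.0874
grip_force: 0.0
```

{"api": "jog_arm", "payload": {
  "motion": [0, 0, 0, 0, 0, -1, -1, 0, 0, 0, 0, 0, -1, -1, 0, 0, 0, 0, 0, -1, -1, 0, 0, 0, 0, 0, 0, -1, 0, 0, 0, 0, 0, 0, -1]
}}

```text
time: 22.2
position: [0.4566, 0.3318, 0.2346]
tool_rot: [0.65, 0.76, 0.0, 0.0]
ft_force: [0.4, 1.1, 0.1]
grip_width: 0.0871
grip_force: 0.0
```

```bash
cat > red.py <<'E'
from h import *
w=wcam();im=robot.camera("wrist");cv2.imwrite("pics/wr.png",im)
m=((im[...,2]>110)&(im[...,1]<70)&(im[...,0]<70)).astype(np.uint8)
k,l,st,ce=cv2.connectedComponentsWithStats(m)
for i in range(1,k):
    if st[i,4]>800:
        cn=max(cv2.findContours((l==i).astype(np.uint8),cv2.RETR_EXTERNAL,cv2.CHAIN_APPROX_NONE)[0],key=cv2.contourArea)
        P=np.array([onplane(w,p[0],.03)[:2] for p in cn]).astype(np.float32)
        print(st[i],ce[i],cv2.minAreaRect(P*1000),cv2.approxPolyDP(cn,5,True)[:,0].tolist())
        print(np.round([onplane(w,p,.03)[:2] for p in cv2.approxPolyDP(cn,5,True)[:,0]],4).tolist())
E
python3 red.py; python3 w.py .48 .34 .2
```

```text
[ 259  136   47   58 2489] [282.78746485 164.77259944] ((482.2607727050781, 339.25006103515625), (49.25130844116211, 60.45305252075195), 12.420178413391113) [[303, 136], [259, 140], [263, 193], [305, 191]]
[[0.4978, 0.3736], [0.4531, 0.3623], [0.4665, 0.3056], [0.5116, 0.315]]
pos [0.4566 0.3318 0.2345] toolx deg 98.93218735154325 q [ 0.4305  0.4447  1.5857 -0.      1.1111  0.2746] F [-0.7681 -1.2476 -0.3563]
units [0.1113 0.6089 0.8634]
```

Red carton: 49 x 60 mm at its 30 mm top, centre (0.482, 0.339), yaw 12.4°. That matches the stated size. Going down to grasp.

{"api": "jog_arm", "payload": {
  "motion": [0.085, 0.664, 0, 0, 0, 0, -1, 0, 0, 0.5, 0, 0, -0.87, -1, 0, 0, 0.9, 0, 0, 0, -1, 0, 0, 0.9, 0, 0, 0, -1, 0, 0, 0.9, 0, 0, 0, -1, 0, 0, 0.9, 0, 0, 0, -1, 0, 0, 0.7, 0, 0, 0, -1, 0, 0, 0.4, 0, 0, 0, -1, 0, 0, 0.21, 0, 0, 0, -1, 0, 0, 0, 0, 0, 0, -1, 0, 0, 0, 0, 0, 0, 1, 0, 0, 0, 0, 0, 0, 1],
  "grip_force": 12
}}

```text
time: 23.75
position: [0.483, 0.3398, 0.0189]
tool_rot: [0.626, 0.78, 0.001, 0.0]
ft_force: [-0.3, -0.4, -0.3]
grip_width: 0.0743
grip_force: 0.0
```

{"api": "jog_arm", "payload": {
  "motion": [0, 0, 0, 0, 0, 0, 1, 0, 0, 0, 0, 0, 0, 1, 0, 0, 0, 0, 0, 0, 1]
}}

```text
time: 24.12
position: [0.4825, 0.3395, 0.0181]
tool_rot: [0.626, 0.78, 0.0, 0.0]
ft_force: [0.1, -0.5, 1.7]
grip_width: 0.05
grip_force: 12.0
```

```bash
python3 w.py .53 -.1084 .2; python3 -c "
from h import *
o=robot.get_obs();print(o['grip_width'],o['grip_force'])"
```

```text
pos [0.4825 0.3395 0.0181] toolx deg 102.4619014326033 q [0.4239 0.7915 1.6609 0.     0.6889 0.2064] F [ 0.0763 -0.5283  1.7163]
units [-11.1893  -1.2553  -4.548 ]
0.04995509990815311 11.999902468523942
```

{"api": "jog_arm", "payload": {
  "motion": [0, 0, -0.4, 0, 0, 0, 1, 0, 0, -0.8, 0, 0, 0, 1, -0.3, 0, -0.9, 0, 0, 0, 1, -0.8, -0.1, -0.8, 0, 0, 0, 1, -1, -0.12, -0.6, 0, 0, 0, 1, -1, -0.12, 0, 0, 0, 0, 1, -1, -0.12, 0, 0, 0, 0, 1, -1, -0.12, 0, 0, 0, 0, 1, -1, -0.12, 0, 0, 0, 0, 1, -1, -0.12, 0, 0, 0, 0, 1, -1, -0.12, 0, 0, 0, 0, 1, -1, -0.12, 0, 0, 0, 0, 1]
}}

```text
time: 25.62
position: [0.5195, -0.0264, 0.1589]
tool_rot: [0.626, 0.78, 0.0, 0.0]
ft_force: [1.7, 0.1, -0.7]
grip_width: 0.0501
grip_force: 12.0
```

{"api": "jog_arm", "payload": {
  "motion": [-0.9, -0.12, 0, 0, 0, 0, 1, -0.7, -0.1, 0, 0, 0, 0.75, 1, -0.4, -0.1, 0, 0, 0, 0.75, 1, 0, 0, 0, 0, 0, 0.74, 1, 0, 0, 0, 0, 0, 0, 1, 0, 0, 0, 0, 0, 0, 1]
}}

```text
time: 26.38
position: [0.5232, -0.1054, 0.1582]
tool_rot: [0.685, 0.729, 0.0, -0.0]
ft_force: [-0.9, -0.0, -1.8]
grip_width: 0.0501
grip_force: 12.0
```

```bash
python3 - <<'E'
from h import *
np.set_printoptions(precision=4,suppress=True)
def mk(p,q):
    q=np.array(q);c=dict(robot.calibration("wrist"));X=np.eye(4);X[:3,:3]=Ro.from_quat(q/np.linalg.norm(q)).as_matrix();X[:3,3]=p
    V=np.linalg.inv(X@c['T_tool_cam']);c['R'],c['t']=V[:3,:3],V[:3,3];return c
W=lambda u,v:((u+.5)/1.5-.5,(v+.5)/1.5-.5)
a=.0607;R=np.array([[np.cos(a),-np.sin(a)],[np.sin(a),np.cos(a)]]);b=np.array([.5294,-.0964])
for n,c,pts in(("w3",mk([.4722,-.0151,.0663],[.972,-.236,0,0]),[(428,88),(647,128),(497,215)]),("w2",mk([.4818,-.1788,.0672],[.964,.266,.001,.001]),[(237,42),(184,178),(335,250)])):
    for p in pts:
        X=onplane(c,W(*p),.024)[:2];print(n,p,X,R.T@(X-b))
E
python3 w.py .53 -.1084 .1
```

```text
w3 (428, 88) [ 0.5529 -0.0733] [0.0248 0.0216]
w3 (647, 128) [ 0.5039 -0.1408] [-0.0281 -0.0427]
w3 (497, 215) [ 0.4996 -0.0766] [-0.0286  0.0215]
w2 (237, 42) [ 0.553  -0.0742] [0.0249 0.0208]
w2 (184, 178) [ 0.4997 -0.0782] [-0.0285  0.02  ]
w2 (335, 250) [ 0.5046 -0.1416] [-0.0275 -0.0436]
pos [ 0.5232 -0.1054  0.1582] toolx deg 93.56933566038802 q [-0.4083  0.512   1.7353  0.0001  0.8946 -0.4707] F [-0.908  -0.0235 -1.796 ]
units [-0.0865  0.1657  1.4537]
```

{"api": "jog_arm", "payload": {
  "motion": [-0.06, 0.132, 0, 0, 0, -0.05, 1, 0, 0, 0.6, 0, 0, 0, 1, 0, 0, 0.7, 0, 0, 0, 1, 0, 0, 0.6, 0, 0, 0, 1, 0, 0, 0.4, 0, 0, 0, 1, 0, 0, 0.25, 0, 0, 0, 1, 0, 0, 0.15, 0, 0, 0, 1, 0, 0, 0.1, 0, 0, 0, 1, 0, 0, 0, 0, 0, 0, 1]
}}

```text
time: 27.5
position: [0.529, -0.1081, 0.0461]
tool_rot: [0.684, 0.73, 0.0, 0.0]
ft_force: [1.1, 0.5, -1.7]
grip_width: 0.0499
grip_force: 12.0
```

```bash
python3 w.py .5286 -.1075 .042
```

```text
pos [ 0.529  -0.1081  0.0461] toolx deg 93.70558189117132 q [-0.4086  0.7067  1.7842 -0.      0.6503 -0.4733] F [ 1.0649  0.5489 -1.7383]
units [ 0.015  -0.0087  0.103 ]
```

{"api": "jog_arm", "payload": {
  "motion": [0.015, -0.009, 0.05, 0, 0, 0, 1, 0, 0, 0.05, 0, 0, 0, 1, 0, 0, 0, 0, 0, 0, 1]
}}

```text
time: 27.88
position: [0.5286, -0.1075, 0.0421]
tool_rot: [0.684, 0.73, 0.0, 0.0]
ft_force: [0.5, -0.3, -0.3]
grip_width: 0.0499
grip_force: 12.0
```

```bash
python3 w.py .5286 -.1075 .042
```

```text
pos [ 0.5286 -0.1075  0.0421] toolx deg 93.7028856542702 q [-0.4079  0.7137  1.7868  0.      0.6407 -0.4726] F [ 0.4514 -0.2955 -0.269 ]
units [-0.0003  0.0007  0.0022]
```

{"api": "jog_arm", "payload": {
  "motion": [0, 0, 0, 0, 0, 0, -0.45, 0, 0, 0, 0, 0, 0, -0.45, 0, 0, 0, 0, 0, 0, -0.45, 0, 0, -0.3, 0, 0, 0, -0.45, 0, 0, -0.7, 0, 0, 0, -0.45, 0, 0, -0.9, 0, 0, 0, -0.45, 0, 0, -0.9, 0, 0, 0, -0.45, 0, 0, -0.9, 0, 0, 0, -0.45, 0, 0, -0.5, 0, 0, 0, -0.45, 0, 0, 0, 0, 0, 0, 0, 0, 0, 0, 0, 0, 0, 1]
}}

```text
time: 29.25
position: [0.5278, -0.1072, 0.2095]
tool_rot: [0.684, 0.73, -0.0, -0.001]
ft_force: [-0.2, 0.9, -0.2]
grip_width: 0.0503
grip_force: 0.0
```

```bash
python3 w.py .5663 .048 .12
python3 - <<'E'
from h import *
import pickle
w=wcam();im=robot.camera("wrist");pickle.dump(w,open("w4.pkl","wb"));cv2.imwrite("pics/w4.png",cv2.resize(im,(768,576)))
E
```

```text
pos [ 0.5278 -0.1072  0.2095] toolx deg 93.70047195223736 q [-0.408   0.4435  1.6749 -0.      1.0244 -0.4725] F [-0.1959  0.9479 -0.249 ]
units [3.8084 1.2138 2.2386]
```

View pics/w4.png

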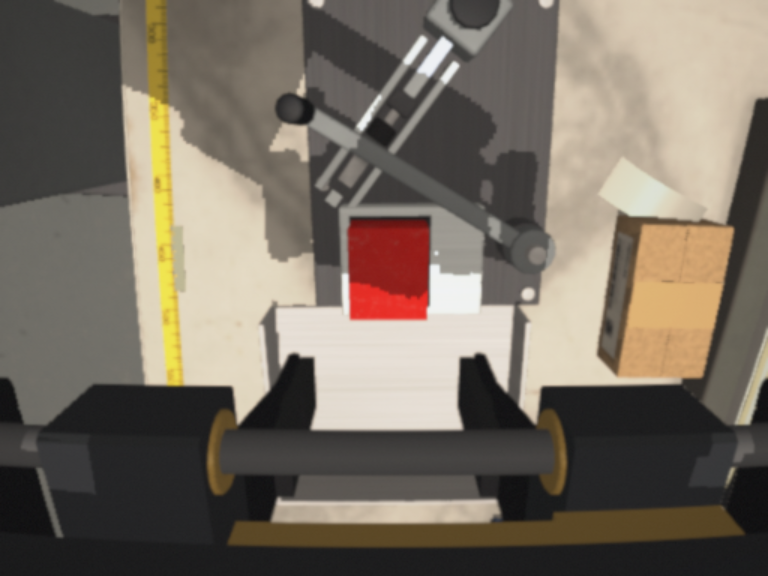

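The carton lies square on the seat at (390,268), the arm is cocked, and the trigger is at (474,5). Moving the closed fingers above the trigger.

{"api": "jog_arm", "payload": {
  "motion": [0.5, 0.16, 0, 0, 0, 0, 1, 0.95, 0.3, 0, 0, 0, 0, 1, 0.95, 0.3, 0, 0, 0, 0, 1, 0.95, 0.3, 0, 0, 0, 0, 1, 0.46, 0.155, 0.4, 0, 0, 0, 1, 0, 0, 0.8, 0, 0, 0, 1, 0, 0, 0.8, 0, 0, 0, 1, 0, 0, 0.7, 0, 0, 0, 1, 0, 0, 0.4, 0, 0, 0, 1, 0, 0, 0, 0, 0, 0, 1]
}}

```text
time: 30.55
position: [0.5658, 0.0475, 0.084]
tool_rot: [0.684, 0.729, -0.001, -0.002]
ft_force: [0.2, 0.2, -0.0]
grip_width: 0.0004
grip_force: 0.0
```

```bash
python3 - <<'E'
from h import *
import pickle
exec(open('/dev/null').read())
q=np.array([.972,-.236,0,0]);c=dict(robot.calibration("wrist"));X=np.eye(4);X[:3,:3]=Ro.from_quat(q/np.linalg.norm(q)).as_matrix();X[:3,3]=[.4722,-.0151,.0663]
V=np.linalg.inv(X@c['T_tool_cam']);c['R'],c['t']=V[:3,:3],V[:3,3]
W=lambda u,v:((u+.5)/1.5-.5,(v+.5)/1.5-.5)
print(onplane(c,W(97,228),.058),onplane(pickle.load(open('w4.pkl','rb')),W(474,5),.058))
E
python3 w.py .567 .048 .055
```

```text
[0.56382609 0.04419559 0.058     ] [0.56516259 0.04653395 0.058     ]
pos [0.5658 0.0475 0.084 ] toolx deg 93.67850604477323 q [-0.1129  0.6653  1.6943 -0.0002  0.7862 -0.177 ] F [ 0.1837  0.2169 -0.0256]
units [0.0103 0.0338 0.7261]
```

{"api": "jog_arm", "payload": {
  "motion": [-0.02, -0.02, 0.3, 0, 0, 0, 1, 0, 0, 0.12, 0, 0, 0, 1, 0, 0, 0.1, 0, 0, 0, 1, 0, 0, 0.1, 0, 0, 0, 1, 0, 0, 0.1, 0, 0, 0, 1, 0, 0, 0, 0, 0, 0, 1, 0, 0, 0, 0, 0, 0, 1]
}}

```text
time: 31.42
position: [0.5667, 0.0469, 0.0573]
tool_rot: [0.684, 0.73, 0.0, 0.0]
ft_force: [-0.5, 0.2, 3.2]
grip_width: 0.0007
grip_force: 1.6
```

Run:
```python
from h import *
im=robot.camera("scene");cv2.imwrite("pics/s5.png",cv2.resize(im[110:290,150:390],(800,600),interpolation=cv2.INTER_CUBIC));print(robot.get_obs()['ft_force'],robot.get_obs()['position'])
```

```text
[-0.08715712 -0.21003172  3.17177021] [0.56668205 0.04693571 0.05735915]
```

View pics/s5.png

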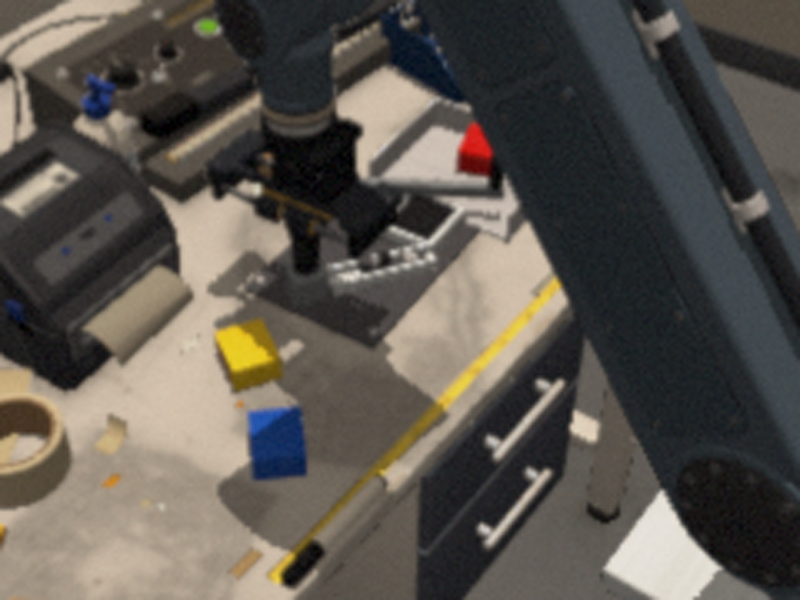

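The arm has fired: the red carton is in the tray at (478,150) and the arm is back at rest. Lifting clear, then a check from the top camera.

{"api": "jog_arm", "payload": {
  "motion": [0, 0, -0.3, 0, 0, 0, 1, 0, 0, -0.7, 0, 0, 0, 1, 0, 0, -0.9, 0, 0, 0, 1, 0, 0, -0.9, 0, 0, 0, 1, 0.8, 0, -0.5, 0, 0, 0, 1, 0.9, 0, 0, 0, 0, 0, 1, 0.9, 0, 0, 0, 0, 0, 1, 0.9, 0, 0, 0, 0, 0, 1, 0.5, 0, 0, 0, 0, 0, 1, 0, 0, 0, 0, 0, 0, 1]
}}

```text
time: 32.72
position: [0.5556, 0.2074, 0.1892]
tool_rot: [0.683, 0.73, -0.0, 0.0]
ft_force: [-1.2, 0.3, -0.2]
grip_width: 0.0006
grip_force: 0.0
```

Run:
```python
from h import *
im=robot.camera("top");cv2.imwrite("pics/t6.png",cv2.resize(im[130:250,150:390],(800,400),interpolation=cv2.INTER_CUBIC));print(robot.get_obs()['ft_force'],robot.get_obs()['position'])
```

```text
[0.73338688 0.35166348 0.59063496] [0.55586151 0.2064199  0.18915788]
```

View pics/t6.png

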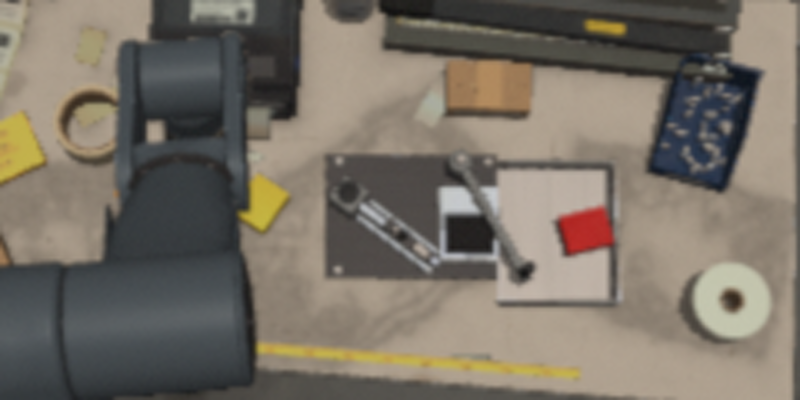

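The carton lies in the tray at (587,231), flat by the far wall. The arm is at rest and nothing else in view has moved. Handing in.

```bash
python3 -c "
from rig import robot
print(robot.hand_in())"
```

```text
the job is handed in; nothing more can be done
None
```

I cocked the arm until the sear held it, with no sign of load on the buffer. I set the red carton on the seat and pressed the trigger; the kick put the carton in the tray, and I handed the job in at about 33 s.

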